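Line up pipe reducers by size and cap the largest

ROBOT

A 6-joint arm with a two-finger parallel gripper is mounted at the origin on the work surface. World frame = base frame: x ahead of the robot, y to its left, z up, the work surface at z = 0. Lengths are in m, angles in rad, forces in N, time in s.
With the tool pointing down it reaches from about 0.275 to 0.75 m from the base axis. Payload 10.2 kg.
Tool frame: the origin (TCP) lies on the mounting face of the last link; the fingertips stand 173 mm ahead of it and the grasp point (between the pads) lies 155 mm ahead of it (robot.grip_point_offset is the distance from the TCP to the grasp point, in m); z points along the fingers, y is the line along which they close (so a half turn about z gives the same grasp; the last joint's range is limited). The gripper opens to 85 mm and grips with 20 to 120 N. Pads are 22 mm wide; open, the fingers measure 114 mm over their backs; the gripper's body (76 mm by 85 mm) begins 54 mm behind the grasp point. The pads swing forward as they close: fully open they stand 13 mm farther back than shut.
Start: joints at [0.879, 0.313, 1.498, -0, 1.331, -0.223], TCP at [0.237, 0.468, 0.405] pointing down, gripper open.
Joint ranges: [-2.94, 2.94], [-0.97, 2.17], [0.19, 2.56], [-1.23, 4.37], [0.02, 3.11], [-2.88, 2.88]. Speed limits (rad/s): [2.39, 2.39, 3.01, 3.14, 3.14, 3.14].

INTERFACE

Orientations are given as [roll, pitch, yaw] about the fixed x, y, z axes, in that order (R = Rz(yaw) Ry(pitch) Rx(roll)).
In Python, from cell import robot gives the robot as it stands. Calls block until the motion is done:
- robot.movep(position, orientation): joint-space move of the TCP to a pose.
- robot.servo_line(position, rotation=None, v=0.15): straight line of the TCP; rotation=None keeps the orientation; v is the mean speed in m/s.
- robot.goto_joints(angles): joint-space move.
- robot.ungrasp() and robot.close_gripper(force=None): open the fingers fully, or close them until they stop; force is the grip in N (None keeps the last).
- robot.wait(seconds).
- robot.solve_ik(position, orientation): joint angles nearest the present ones, or None.
- robot.state(): the state.
- robot.capture(name): name is "scene" or "top" or "wrist"; returns a dict with "image" (480x640x3 uint8, red, green, blue), "fx", "fy", "cx", "cy" (pixels), "view" (4x4, takes a point from world to camera coordinates). Camera axes: x right, y down, z forward; pixel columns grow to the right and rows downward; lengths in m; the calibration is good to about 2 mm. A picture is of the moment at which its call begins. There is no depth.
A pose or a line that the arm cannot do raises robot.IKError and nothing moves.
- robot.finish_job(): hands the job in; it is judged then, once.
Trained networks look in the newest picture that a camera, given by its name, has taken for a name from the list of things; names that differ only in an ending like _2 or _b are one class to them, and where a whole thing is asked for, a point or a joint stands for the part that bears it (a point fixed in the world has none). Each returns a list of dicts, best first, with "confidence" (0 to 1); they miss things now and then, are a little off and sometimes report something else, mostly with a low value. They report only what shows in the picture. A call takes as long as a camera call. They do not tell look-alikes from the thing itself.
- robot.find_in(camera, name): "location" ([column, row] in pixels, amid what is visible of it).
The state is a dict: "time": time; "qpos": joint angles; "qvel": joint speeds; "tau": joint torques, N m; "tcp_pos": TCP position; "eef_rot": TCP orientation; "wrist_force": force on the tool from outside, world axes, zero at the start; "torque": the same for the moment, N m; "width": opening from 0.0 (shut) to 1.0 (fully open); "grasp_force": force on a finger pad.
Only numpy, scipy, OpenCV 4.12 (cv2) and the standard library are available. Lean on these libraries where they do the work, as an engineer would, in place of code of your own. Each camera call takes 0.05 s, during which the arm holds its last target. There are 200 camera calls.

TASK

Stand the four grey pipe reducers upright on the row of four pads in order of size, one centred on each pad, the smallest on the red pad and the largest at the other end. Then set the orange test plug upright, narrow end down, loosely into the mouth of the largest reducer without pressing it in, and leave the yellow tape roll where it is.

Things in the scene. Friction and masses are not known exactly. Their poses are not given: they have to be found in the camera images.
- sleeve_xs: smallest of four grey plastic pipe reducers (same shape, four sizes), hollow, open at both ends, standing upright on its wide foot: 50 mm tall, foot 42 mm across, straight round collar 30 mm across over its top 32 mm (grip it there from outside), mouth 22 mm inside. Origin: centre of the underside; z up along its axis
- sleeve_s: second smallest of four grey plastic pipe reducers (same shape, four sizes), hollow, open at both ends, standing upright on its wide foot: 64 mm tall, foot 50 mm across, straight round collar 38 mm across over its top 32 mm (grip it there from outside), mouth 30 mm inside. Origin: centre of the underside; z up along its axis
- sleeve_m: second largest of four grey plastic pipe reducers (same shape, four sizes), hollow, open at both ends, standing upright on its wide foot: 78 mm tall, foot 58 mm across, straight round collar 46 mm across over its top 32 mm (grip it there from outside), mouth 38 mm inside. Origin: centre of the underside; z up along its axis
- sleeve_l: largest of four grey plastic pipe reducers (same shape, four sizes), hollow, open at both ends, standing upright on its wide foot: 92 mm tall, foot 66 mm across, straight round collar 54 mm across over its top 32 mm (grip it there from outside), mouth 46 mm inside. Origin: centre of the underside; z up along its axis
- plug: orange tapered test plug, 76 mm tall, standing upright on its narrow end: solid cone 30 mm across at the bottom growing to 54 mm across at 34 mm up, 54 mm rim to 40 mm, then a round grip knob 22 mm across from 42 to 76 mm. Origin: centre of its underside; z up along its axis. Fits loosely in the 46 mm mouth of the largest reducer; at rest there its underside is about 22 mm below the mouth's edge
- pad_red: the red pad, always at one end of the row, either end: round pad 76 mm across, one of four (one red, three blue) in a straight row 86 mm apart on a dark wooden board (100 mm wide, 360 mm long, 12 mm thick, fixed to the bench). Fixed; origin: centre of its underside, its top is 3 mm higher, 15 mm above the bench
- pad_a: a blue pad (the three blue ones look alike, and which lies where changes): round pad 76 mm across, one of four (one red, three blue) in a straight row 86 mm apart on a dark wooden board (100 mm wide, 360 mm long, 12 mm thick, fixed to the bench). Fixed; origin: centre of its underside, its top is 3 mm higher, 15 mm above the bench
- pad_b: a blue pad (the three blue ones look alike, and which lies where changes): round pad 76 mm across, one of four (one red, three blue) in a straight row 86 mm apart on a dark wooden board (100 mm wide, 360 mm long, 12 mm thick, fixed to the bench). Fixed; origin: centre of its underside, its top is 3 mm higher, 15 mm above the bench
- pad_c: a blue pad (the three blue ones look alike, and which lies where changes): round pad 76 mm across, one of four (one red, three blue) in a straight row 86 mm apart on a dark wooden board (100 mm wide, 360 mm long, 12 mm thick, fixed to the bench). Fixed; origin: centre of its underside, its top is 3 mm higher, 15 mm above the bench
- tape_roll: bystander: yellow roll, 90 mm across, 40 mm tall, lying flat and loose on the bench beyond the left end of the row; origin: centre of its underside
Things that resemble listed ones, but are neither listed nor needed, are in the scene too. Leave any purple look-alike of the sleeve_l alone.

How it is judged:
By the outcome, as a careful person would: the job done as asked, in the order asked, and still so for the second after the job is handed in, with the robot touching nothing.
It also fails if it takes over 128 s, if anything falls off the work surface, if the arm or the gripper's body presses on something with over 40 N, if the wrist force passes 120 N, or if a joint passes its speed limit or range.

## Working session

There is one attempt and no reset: what is moved stays moved. The work goes in short steps, each a Python script; the robot and the scene stay as the last script left them, time stands still between calls to the robot, and variables do not carry over. Pictures are saved under pics/ and viewed, at most 14 in all, crops included, and the job is handed in when it is done.

```bash
ls; mkdir -p pics
cat > h.py <<'E'
import numpy as np, cv2
from cell import robot
def cap(n,f=None):
    c=robot.capture(n)
    if f: cv2.imwrite('pics/'+f,c['image'][:,:,::-1])
    return c
def ray(c,uv,z):
    V=np.array(c['view']);R=V[:3,:3];o=-R.T@V[:3,3]
    d=R.T@np.array([(uv[0]-c['cx'])/c['fx'],(uv[1]-c['cy'])/c['fy'],1])
    return o+d*(z-o[2])/d[2]
def proj(c,p):
    q=np.array(c['view'])@np.r_[p,1]
    return np.array([c['fx']*q[0]/q[2]+c['cx'],c['fy']*q[1]/q[2]+c['cy']])
E
python3 - <<'E'
from h import *
for n in('top','scene'):
    c=cap(n,n+'0.png'); V=np.array(c['view']);print(n,c['fx'],c['cx'],c['cy'],-V[:3,:3].T@V[:3,3])
    for k,z in dict(sleeve_xs=.03,sleeve_s=.04,sleeve_m=.05,sleeve_l=.06,plug=.04,pad_red=.015,pad_a=.015,tape_roll=.02).items():
        for d in robot.find_in(n,k)[:5]: print(k,np.round(d['location']),round(d['confidence'],2),ray(c,d['location'],z).round(3))
print(robot.state())
E
```

```text
pics
top 467.97155532814986 315.46690224755645 238.35877587207963 [0.28481551 0.08238977 1.02189647]
sleeve_xs [352. 257.] 0.58 [ 0.443 -0.006  0.03 ]
sleeve_s [314. 318.] 0.94 [0.311 0.071 0.04 ]
sleeve_s [237. 220.] 0.9 [0.514 0.243 0.04 ]
sleeve_s [399. 258.] 0.89 [ 0.442 -0.106  0.04 ]
sleeve_s [286. 268.] 0.75 [0.412 0.135 0.04 ]
sleeve_s [380. 188.] 0.49 [ 0.596 -0.064  0.04 ]
sleeve_m [314. 318.] 0.94 [0.311 0.071 0.05 ]
sleeve_m [237. 220.] 0.9 [0.512 0.241 0.05 ]
sleeve_m [399. 258.] 0.89 [ 0.44  -0.104  0.05 ]
sleeve_m [286. 268.] 0.75 [0.411 0.134 0.05 ]
sleeve_m [380. 188.] 0.49 [ 0.592 -0.063  0.05 ]
sleeve_l [314. 318.] 0.94 [0.311 0.071 0.06 ]
sleeve_l [237. 220.] 0.9 [0.51 0.24 0.06]
sleeve_l [399. 258.] 0.89 [ 0.438 -0.102  0.06 ]
sleeve_l [286. 268.] 0.75 [0.41  0.134 0.06 ]
sleeve_l [380. 188.] 0.49 [ 0.589 -0.061  0.06 ]
plug [226. 267.] 0.8 [0.412 0.261 0.04 ]
pad_red [304. 169.] 0.89 [0.643 0.103 0.015]
pad_a [382. 188.] 0.86 [ 0.603 -0.073  0.015]
pad_a [422. 195.] 0.86 [ 0.59  -0.162  0.015]
pad_a [346. 180.] 0.81 [0.62  0.009 0.015]
tape_roll [140. 199.] 0.91
[... 1206 characters left out ...]
[431. 186.] 0.63 [0.543 0.453 0.02 ]
{'time': 0.9, 'qpos': array([ 8.78614184e-01,  3.12897290e-01,  1.49766536e+00,  1.03174990e-05,
        1.33100791e+00, -2.23440421e-01]), 'qvel': array([ 0.0003494 ,  0.00095429,  0.00153211, -0.00115103,  0.00096678,
        0.00044038]), 'tau': array([-2.45254323e-04, -4.12155175e+01, -2.59899545e+01, -2.34266799e-04,
        4.93612679e-04, -7.48138473e-05]), 'tcp_pos': array([0.23721391, 0.46836799, 0.40470862]), 'eef_rot': array([ 3.14156889e+00, -4.87744135e-06,  2.67284848e+00]), 'wrist_force': array([ 0.40897555, -0.10523397,  0.04406209]), 'torque': array([-0.01318981,  0.07454397, -0.03914036]), 'grasp_force': 0.0, 'width': 0.9984482921161457}
```

View pics/top0.png

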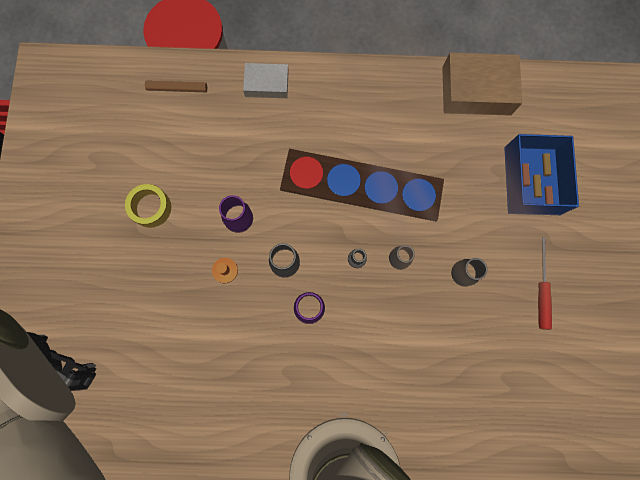

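View pics/scene0.png

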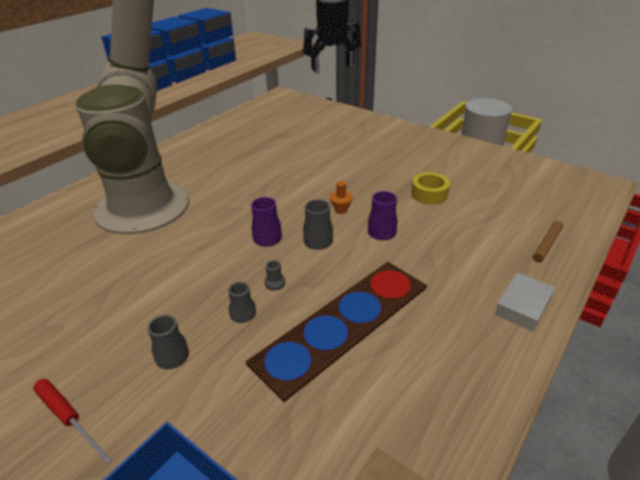

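The top view shows the red pad at (306,172) and the blue ones at (344,180), (381,187) and (419,195). The grey reducers' mouths are L (283,255), XS (357,258), S (401,256) and M (475,266). The plug is at (225,270). The purple look-alikes at (235,210) and (309,307) stay where they are. Next I'll take wrist views for precision.

Run:
```python
from h import *
robot.movep([.40,.03,.50],[np.pi,0,np.pi/2])
c=cap('wrist','w0.png'); V=np.array(c['view']);print(c['fx'],c['cx'],c['cy'],V.round(3).tolist(),-V[:3,:3].T@V[:3,3])
for k,z in dict(sleeve_s=.04,sleeve_xs=.03,plug=.04,pad_red=.015,pad_a=.015).items():
    for d in robot.find_in('wrist',k)[:6]: print(k,np.round(d['location']),round(d['confidence'],2),ray(c,d['location'],z).round(3))
print(robot.state()['time'],robot.state()['qpos'])
```

```text
352.4019541478078 323.8929566144701 232.9770785856442 [[1.0, 0.0, 0.001, -0.4], [0.0, -0.966, 0.258, -0.029], [0.001, -0.258, -0.966, 0.477], [0.0, 0.0, 0.0, 1.0]] [0.39941421 0.09563175 0.46818097]
sleeve_s [337. 374.] 0.83 [ 0.418 -0.225  0.04 ]
sleeve_s [341. 111.] 0.8 [0.419 0.127 0.04 ]
sleeve_s [436.  16.] 0.7 [0.521 0.224 0.04 ]
sleeve_s [359. 297.] 0.66 [ 0.446 -0.106  0.04 ]
sleeve_xs [357. 229.] 0.83 [ 0.442 -0.016  0.03 ]
plug [329.   0.] 0.45 [0.405 0.239 0.04 ]
pad_red [512. 135.] 0.74 [0.633 0.1   0.015]
pad_a [493. 205.] 0.96 [0.621 0.012 0.015]
pad_a [476. 259.] 0.74 [ 0.607 -0.062  0.015]
pad_a [472. 298.] 0.47 [ 0.607 -0.12   0.015]
2.9417 [-2.18601552e-01 -2.54702513e-02  1.64478066e+00  2.08551716e-05
  1.52248978e+00 -2.19297773e-01]
```

View pics/w0.png

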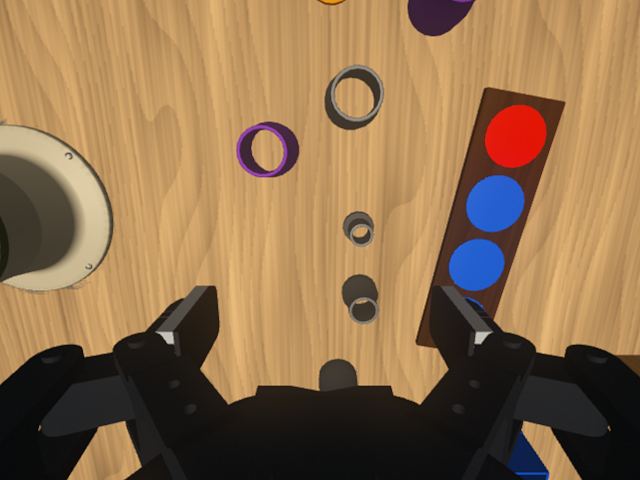

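The wrist view shows the mouth rings at L (358,96), XS (361,235) and S (364,310), with the pads at (516,135), (495,203) and (476,264). I'll refine these with circle-edge matching across both cameras.

```bash
cat >> h.py <<'E'
def refine(c,xy,circles,rng=.012,n=2):
    """search xy so that the projected circles [(radius,z),...] lie on image edges"""
    g=cv2.GaussianBlur(c['image'],(0,0),1.2).astype(np.float32)
    m=np.sqrt(sum(cv2.Sobel(g,cv2.CV_32F,*d)**2 for d in((1,0),(0,1))).sum(2))
    m=np.minimum(m,np.percentile(m,98))
    t=np.linspace(0,2*np.pi,72,endpoint=False)
    best=np.array(xy,float)[:2]
    P=np.array(c['view'])
    for _ in range(n):
        out=[]
        for dx in np.linspace(-rng,rng,25):
            for dy in np.linspace(-rng,rng,25):
                s=0
                for r,z in circles:
                    p=np.c_[best[0]+dx+r*np.cos(t),best[1]+dy+r*np.sin(t),t*0+z,t*0+1]@P.T
                    u=(c['fx']*p[:,0]/p[:,2]+c['cx']).astype(np.float32);v=(c['fy']*p[:,1]/p[:,2]+c['cy']).astype(np.float32)
                    s+=cv2.remap(m,u,v,cv2.INTER_LINEAR).mean()
                out.append((s,dx,dy))
        s,dx,dy=max(out);best=best+[dx,dy];rng/=6
    return best,s/len(circles)
def pads(c):
    h=cv2.cvtColor(c['image'],cv2.COLOR_RGB2HSV)
    res=[]
    for lo,hi in(((0,150,120),(8,255,255)),((100,150,120),(120,255,255))):
        k,_,st,ce=cv2.connectedComponentsWithStats(cv2.inRange(h,lo,hi))
        for s,q in zip(st[1:],ce[1:]):
            p=ray(c,q,.015)
            if s[4]>250 and .5<p[0]<.7 and -.22<p[1]<.16: res.append(refine(c,p,[(.038,.015)],.006)+(s[4],))
    return res
E
python3 - <<'E'
from h import *
import cv2
T=cap('top');W=cap('wrist')
px=dict(L=(.092,.027,.023,(283,255),(358,96)),XS=(.05,.015,.011,(358,256),(361,235)),S=(.064,.019,.015,(403,254),(364,310)),M=(.078,.023,.019,(476,266),None))
for k,(z,r,ri,a,b) in px.items():
    for c,p in((T,a),(W,b)):
        if p: x=ray(c,p,z)[:2];print(k,x.round(4),*refine(c,x,[(r,z),(ri,z)]))
for c in(T,W):
    for p in pads(c): print('pad',*p)
print('plug',*refine(T,ray(T,(225,270),.04),[(.027,.04)]))
E
```

```text
L [0.4328 0.1383] [0.43010551 0.1413128 ] 137.39703
L [0.4338 0.1365] [0.43267031 0.13970807] 218.89334
XS [ 0.442  -0.0169] [ 0.42935187 -0.02435984] 156.18723
XS [ 0.4453 -0.0192] [ 0.44548839 -0.01891662] 214.8745
S [ 0.4467 -0.109 ] [ 0.46074553 -0.11452197] 91.22178
S [ 0.4502 -0.1135] [ 0.44937127 -0.11400767] 216.75456
M [ 0.424  -0.2555] [ 0.41916089 -0.25430832] 194.55936
pad [0.65102657 0.11202692] 133.7699 363
pad [0.63677407 0.09838407] 310.7238 3067
pad [0.62210225 0.01373347] 334.3511 2579
pad [ 0.60725987 -0.07049499] 334.8112 2249
plug [0.40614924 0.26405204] 107.18393
```

```bash
cat >> h.py <<'E'
YAW=1.398; G=robot.grip_point_offset
D=dict(L=(.092,.027,.023,.015),M=(.078,.023,.019,.014),S=(.064,.019,.015,.013),XS=(.05,.015,.011,.012))
PAD=dict(XS=(.6368,.0984),S=(.6221,.0137),M=(.6073,-.0708),L=(.5924,-.1553))
def st(m):
    s=robot.state();print(m,'t',round(s['time'],1),'w',round(s['width'],3),'F',s['wrist_force'].round(1),'g',round(s['grasp_force'],1))
def go(xy,z,yaw=YAW): robot.movep([xy[0],xy[1],z+G],[np.pi,0,yaw])
def ln(xy,z,v=.15): robot.servo_line([xy[0],xy[1],z+G],v=v)
def pick(k,xy,img=None):
    z,r,ri,d=D[k]
    go(xy,z+.09); c=cap('wrist',img)
    p,s=refine(c,xy,[(r,z),(ri,z)],.01); print(k,'seen',p.round(4),s)
    ln(p,z-d,.12); robot.close_gripper(40); st('grip')
    ln(p,z-d+.12,.25); st('lift'); c=cap('wrist')
    q,s=refine(c,p,[(r,z+.12),(ri,z+.12)],.006); print('held offset',(q-p).round(4),s)
    return p
def place(k,xy,img=None):
    z,r,ri,d=D[k]
    go(xy,z-d+.015+.07); c=cap('wrist',img)
    for p in pads(c): print('pad',p[0].round(4),p[1].round(0),p[2])
    ln(xy,z-d+.0165,.1); st('down'); robot.ungrasp(); st('open')
    ln(xy,z+.12,.25)
    c=cap('wrist'); q,s=refine(c,xy,[(r,z+.015),(ri,z+.015)],.01); print('placed err',(q-xy).round(4),s)
E
python3 - <<'E'
from h import *
pick('L',(.4327,.1397),'wl1.png')
place('L',PAD['L'],'wl2.png')
E
```

```text
L seen [0.4324 0.1398] 228.42068
grip t 5.3 w 0.62 F [0.  1.  5.2] g 40.9
lift t 6.0 w 0.618 F [-0.1  0.3 -2.6] g 42.6
held offset [-0.0004  0.0007] 161.82742
pad [ 0.6154 -0.0036] 26.0 2858
pad [ 0.608  -0.0712] 363.0 8829
pad [ 0.5992 -0.1341] 47.0 1678
down t 8.2 w 0.62 F [-0.6  0.4 -2.8] g 42.6
open t 8.6 w 1.001 F [-0.2 -0.2  0.7] g 0.0
placed err [-0.0001  0.0001] 253.70485
```

Run:
```python
from h import *
for k,p in dict(M=(.4192,-.2543),S=(.4494,-.114),XS=(.4455,-.0189)).items():
    go(p,D[k][0]+.09) if k!='M' else go((.45,-.22),.25)
    pick(k,p,f'w{k}1.png'); place(k,PAD[k])
go((.406,.264),.21,YAW-np.pi/2); c=cap('wrist','wp.png')
print('plug',*refine(c,(.406,.264),[(.027,.04),(.011,.076)],.012))
st('end')
```

```text
M seen [ 0.4207 -0.256 ] 204.59415
grip t 11.9 w 0.525 F [-1.   1.9  5.7] g 40.9
lift t 12.6 w 0.529 F [-0.9 -0.5 -2.8] g 41.2
held offset [-0.0008  0.0013] 168.9458
pad [0.6388 0.0656] 18.0 1835
pad [0.6227 0.0134] 360.0 9864
pad [ 0.6101 -0.0594] 79.0 3189
pad [ 0.6024 -0.1305] 44.0 499
down t 14.6 w 0.523 F [-0.8  0.6 -2.9] g 42.1
open t 15.0 w 0.999 F [ 0.5  0.  -0.6] g 0.0
placed err [-0.0004  0.    ] 280.70868
S seen [ 0.4497 -0.1143] 227.33145
grip t 18.2 w 0.425 F [-1.2  0.1  6.4] g 40.0
lift t 18.9 w 0.425 F [ 0.7  0.7 -1.4] g 40.3
held offset [-0.0009  0.0018] 175.13812
pad [0.6374 0.0981] 256.0 11264
pad [0.6247 0.0243] 69.0 4514
pad [ 0.6149 -0.0416] 63.0 323
down t 20.7 w 0.424 F [-0.3 -0.2 -1.2] g 40.3
open t 21.2 w 0.999 F [-0.2  0.5  0.1] g 0.0
placed err [-0.0001  0.0001] 292.28235
XS seen [ 0.4456 -0.019 ] 231.37067
grip t 24.5 w 0.341 F [-1.3 -0.1  5.6] g 39.2
lift t 25.1 w 0.344 F [-0.5 -0.2 -1.4] g 39.5
held offset [-0.0009  0.0014] 211.06647
pad [0.6359 0.1136] 68.0 6306
down t 27.0 w 0.346 F [ 0.3  0.3 -0.3] g 39.6
open t 27.6 w 1.001 F [-0.2 -0.6  0.1] g 0.0
placed err [-0.0004  0.0001] 310.5802
plug [0.40733333 0.26316667] 157.4119
end t 30.0 w 1.0 F [ 1.2 -0.5 -0.4] g 0.0
```

Run:
```python
from h import *
c=cap('scene','s1.png')
w=cv2.imread('pics/wp.png');cv2.imwrite('pics/both.png',cv2.resize(np.hstack([w,c['image'][:,:,::-1]]),(800,300)))
w=robot.capture('wrist')
for s in([(.027,.04)],[(.011,.076)],[(.027,.034)]): print(refine(w,(.4073,.2632),s,.008))
```

```text
(array([0.40741111, 0.2632    ]), np.float32(197.76422))
(array([0.41274444, 0.26231111]), np.float32(137.79028))
(array([0.40607778, 0.26353333]), np.float32(203.90198))
```

View pics/both.png

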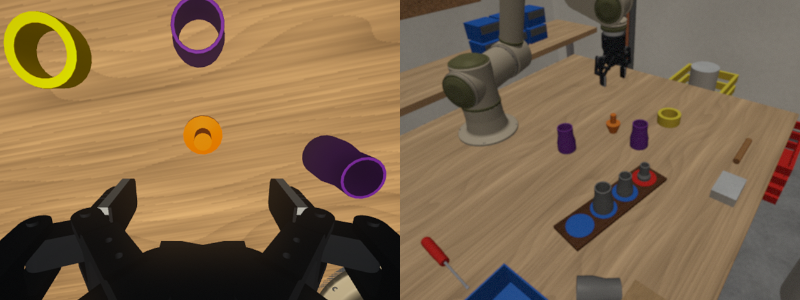

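The wrist view is fine: the plug is at about (325,215) with nothing in its way. But in the scene view the far blue pad is empty and a grey object shows at the bottom edge, so L seems to have been displaced. I'll look closer.

Run:
```python
from h import *
cap('top','t1.png')
```

```text
(no output)
```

View pics/t1.png

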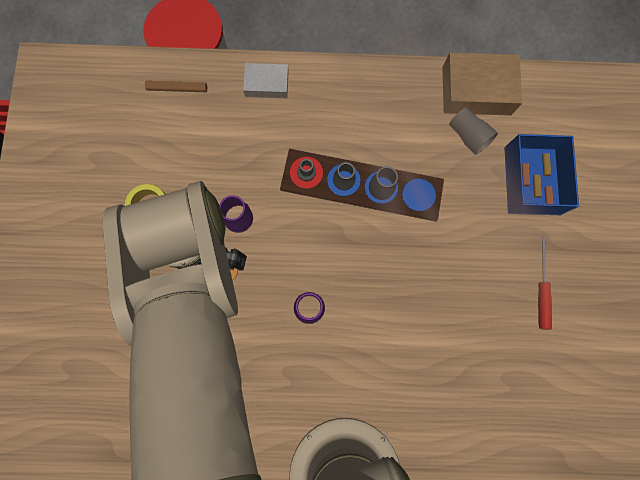

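View pics/s1.png

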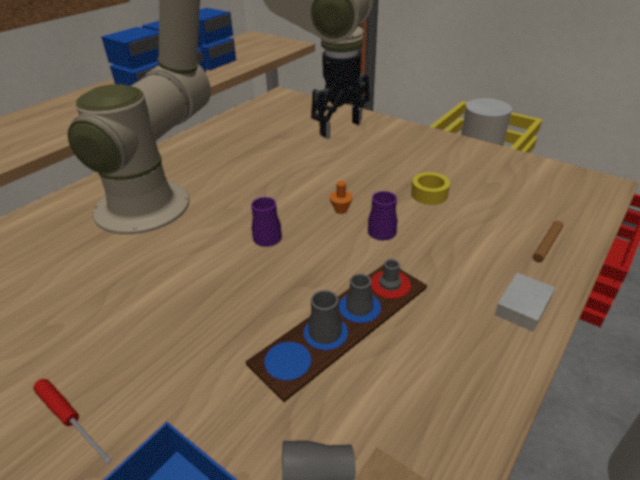

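L was knocked over, probably by M in the joint-space transit. It now lies on its side in the top view between (455,115) and (492,147), next to the box. A near look from the wrist camera should show which end is which.

Run:
```python
from h import *
T=cap('top')
for p in((473,131),(462,120),(485,140)): print(ray(T,p,.035).round(3))
robot.movep([.58,-.22,.45],[np.pi,0,0]); c=cap('wrist')
print(robot.state()['time'],robot.state()['qpos'].round(2))
a=T['image'][90:190,410:560][:,:,::-1]
np.savez('v1.npz',**{k:c[k] for k in c})
cv2.imwrite('pics/c1.png',c['image'][:,:,::-1]);
cv2.imwrite('pics/c2.png',cv2.resize(a,None,fx=3,fy=3,interpolation=cv2.INTER_CUBIC))
im=np.zeros((480,800,3),np.uint8); im[:360,:480]=cv2.resize(c['image'],(480,360))[:,:,::-1]; im[:213,480:800]=cv2.resize(a,(320,213),interpolation=cv2.INTER_CUBIC)
cv2.imwrite('pics/c3.png',im)
```

```text
[ 0.739 -0.276  0.035]
[ 0.764 -0.252  0.035]
[ 0.718 -0.303  0.035]
32.1167 [-0.55  0.51  1.1   0.    1.54  1.02]
```

View pics/c1.png

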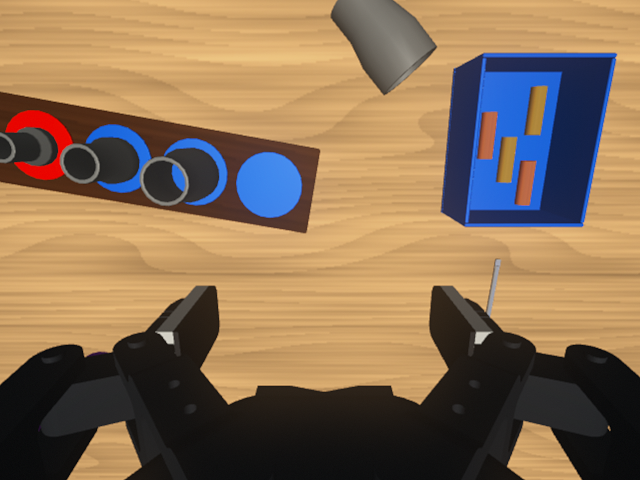

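The foot is the near end, with its edge from (385,95) to (436,46). The mouth is at the far end, towards the box. I'll work out the geometry and check IK options.

```bash
python3 - <<'E'
from h import *
T=cap('top'); c=dict(np.load('v1.npz'))
f=[ray(c,p,.033)[:2] for p in((385,95),(436,46))]; print('foot edge',np.round(f,3),np.linalg.norm(f[1]-f[0]))
print('top foot', [ray(T,p,.033)[:2].round(3) for p in((473,153),(497,132))], 'mouth',[ray(T,p,.033)[:2].round(3) for p in((450,124),(467,108))])
print('box',[ray(T,p,0)[:2].round(3) for p in((444,113),(521,113))],[ray(T,p,.06)[:2].round(3) for p in((449,84),(521,84))])
ft=(f[0]+f[1])/2; u=np.array([-(f[1]-f[0])[1],(f[1]-f[0])[0]]);u/=np.linalg.norm(u)
if u[0]<0:u=-u
print('foot',ft,'u',u,'mouth',ft+.092*u)
from scipy.spatial.transform import Rotation as R
u3=np.r_[u,0];z=np.array([0,0,1.]);
for h in(.02,.03,.045,.06,.076):
  g=np.r_[ft+h*u,.03]
  for th in(0,.2,.4,.6,.8):
    a=-z*np.cos(th)+u3*np.sin(th)
    for s in(1,-1):
      y=s*np.cross(u3,z); M=np.c_[np.cross(y,a),y,a]
      q=robot.solve_ik(g-G*a,R.from_matrix(M).as_euler('xyz'))
      if q is not None: print(h,th,s,np.round(q,2))
E
python3 -c "
import cv2;a=cv2.imread('pics/t1.png')[40:190,410:590];cv2.imwrite('pics/c4.png',cv2.resize(a,(720,600),interpolation=cv2.INTER_CUBIC))"
```

```text
foot edge [[ 0.688 -0.282]
 [ 0.734 -0.33 ]] 0.06650051193127715
top foot [array([ 0.687, -0.275]), array([ 0.739, -0.332])] mouth [array([ 0.755, -0.225]), array([ 0.795, -0.265])]
box [array([ 0.798, -0.222]), array([ 0.804, -0.405])] [array([ 0.838, -0.217]), array([ 0.844, -0.38 ])]
foot [ 0.7111327  -0.30582483] u [0.72911445 0.68439178] mouth [ 0.77821123 -0.24286079]
0.02 0 1 [-0.53  1.12  0.68 -0.    1.35  0.29]
0.02 0 -1 [-0.53  1.12  0.68 -0.    1.35 -2.86]
0.02 0.2 1 [-0.59  1.07  0.79  0.21  1.24  0.16]
0.02 0.4 1 [-0.65  1.04  0.88  0.43  1.18  0.01]
0.02 0.6 1 [-0.71  1.04  0.94  0.66  1.17 -0.16]
0.02 0.8 1 [-0.76  1.07  0.99  0.88  1.2  -0.32]
0.02 0.8 -1 [-0.76  1.07  0.99  0.88  1.2   2.82]
0.03 0 1 [-0.52  1.13  0.65 -0.    1.36  0.3 ]
0.03 0 -1 [-0.52  1.13  0.65 -0.    1.36 -2.84]
0.03 0.2 1 [-0.58  1.08  0.77  0.2   1.25  0.18]
0.03 0.4 1 [-0.64  1.05  0.86  0.43  1.19  0.03]
0.03 0.6 1 [-0.69  1.05  0.93  0.66  1.17 -0.14]
0.03 0.8 1 [-0.74  1.07  0.98  0.88  1.19 -0.31]
0.03 0.8 -1 [-0.74  1.07  0.98  0.88  1.19  2.83]
0.045 0 1 [-0.5   1.15  0.6  -0.    1.38 
[... 244 characters left out ...]
1.19 -0.29]
0.045 0.8 -1 [-0.72  1.08  0.96  0.88  1.19  2.85]
0.06 0 1 [-0.48  1.18  0.55 -0.    1.41  0.33]
0.06 0 -1 [-0.48  1.18  0.55 -0.    1.41 -2.81]
0.06 0.2 1 [-0.54  1.11  0.7   0.2   1.28  0.22]
0.06 0.4 1 [-0.6   1.08  0.81  0.42  1.2   0.07]
0.06 0.6 1 [-0.65  1.07  0.89  0.65  1.16 -0.1 ]
0.06 0.8 1 [-0.7   1.09  0.94  0.88  1.18 -0.27]
0.06 0.8 -1 [-0.7   1.09  0.94  0.88  1.18  2.87]
0.076 0 1 [-0.46  1.21  0.5  -0.    1.44  0.35]
0.076 0 -1 [-0.46  1.21  0.5  -0.    1.44 -2.79]
0.076 0.2 1 [-0.52  1.14  0.65  0.2   1.3   0.25]
0.076 0.4 1 [-0.58  1.1   0.77  0.42  1.2   0.1 ]
0.076 0.6 1 [-0.63  1.08  0.86  0.65  1.16 -0.07]
0.076 0.8 1 [-0.68  1.1   0.92  0.88  1.17 -0.24]
```

View pics/c4.png

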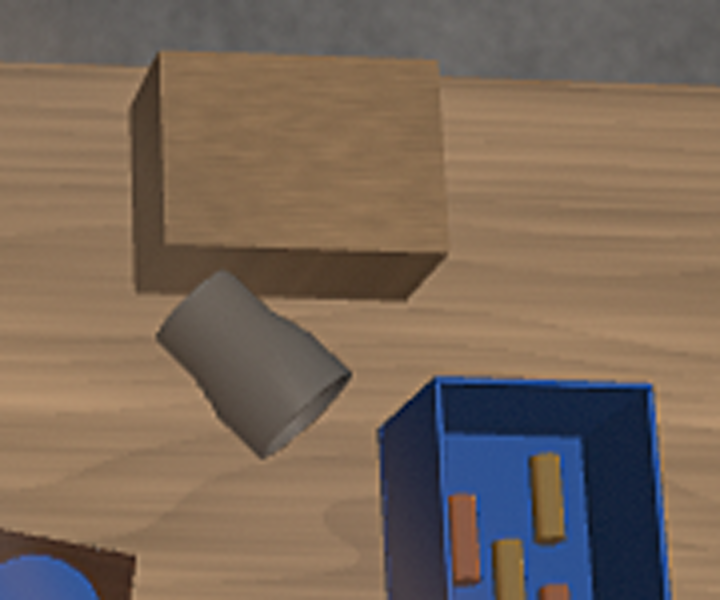

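L rests with its mouth against the box at x≈0.80. Its foot section can be reached with the tool pointing down, clear of both the tray and the box. I'll grip it there, carry it to free bench and lay it down with the mouth facing the robot. Then I'll regrip the collar at a tilt to stand it up.

```bash
cat >> h.py <<'E'
from scipy.spatial.transform import Rotation as R
def att(a,y):
    a=np.array(a,float);a/=np.linalg.norm(a);y=np.array(y,float);y/=np.linalg.norm(y)
    return a,R.from_matrix(np.c_[np.cross(y,a),y,a]).as_euler('xyz')
E
python3 - <<'E'
from h import *
ft=np.array([.7111,-.3058]);u=np.array([.7291,.6844]);g=ft+.028*u
yw=lambda u:np.arctan2(u[1],u[0])
a,e=att([0,0,-1],np.cross(np.r_[u,0],[0,0,1]))
robot.movep(np.r_[g,.17+G],e); st('above'); cap('wrist','g1.png')
ln(g,.035,.1); st('at'); robot.close_gripper(40); st('grip')
ln(g,.17,.12); st('lift')
ln((.47,-.25),.19,.2)
n=np.array([-1.,0]); a,e2=att([0,0,-1],np.cross(np.r_[n,0],[0,0,1]))
robot.movep([.46,-.12,.19+G],e2); st('turned'); cap('scene','s2.png')
ln((.46,-.12),.037,.1); st('down'); robot.ungrasp(); ln((.46,-.12),.22,.2); st('open'); print(robot.state()['qpos'].round(2))
c=cap('wrist','g2.png'); np.savez('v2.npz',**c)
a=cv2.imread('pics/g1.png');b=cv2.imread('pics/g2.png');cv2.imwrite('pics/g12.png',cv2.resize(np.hstack([a,b]),(800,300)))
E
```

```text
above t 33.0 w 0.996 F [0.1 0.1 1. ] g 0.0
at t 34.6 w 1.003 F [-1.1  0.   0.6] g 0.0
grip t 34.9 w 0.767 F [-1.6  0.5  6.1] g 44.3
lift t 36.2 w 0.769 F [-0.5 -0.1 -1.7] g 44.9
turned t 39.8 w 0.769 F [ 0.5 -0.  -2. ] g 44.9
down t 41.5 w 0.764 F [-0.1  0.8 -2.6] g 44.9
open t 42.9 w 1.0 F [ 0.5 -0.2  0. ] g 0.0
[-0.5   0.23  1.69  0.    1.22 -2.07]
```

View pics/g12.png

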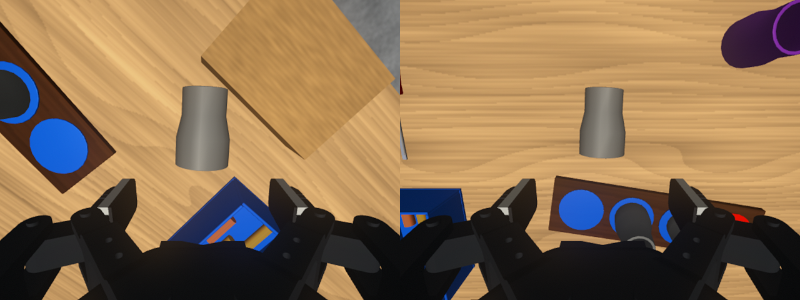

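It's now lying at about (0.46,-0.12) with the mouth towards the robot. Next I'll check its position, then do the tilted regrip.

```bash
cat > stand.py <<'E'
from h import *
import sys
c=dict(np.load('v2.npz'))
print('foot',ray(c,(327,251),.01).round(4),'mouth',ray(c,(327,139),.05).round(4))
th=np.pi/4; tl=np.arctan(6/92)
u=np.array([-np.cos(tl),0,-np.sin(tl)]); up=np.array([-np.sin(tl),0,np.cos(tl)])
g=np.array([.488,-.12,.033])+.075*u; g[2]=.0285
a,y=-up*np.cos(th)-u*np.sin(th),np.cross(u,up)
d=np.array([np.sin(YAW),-np.cos(YAW),0]); d/=np.linalg.norm(d)   # outward, across the row
af=d*np.cos(th)-np.array([0,0,1])*np.sin(th)
# upright: u->z, up->-u_h=>d is direction opposite of new up: new 'up' = -d
yf=np.cross([0,0,1],-d)
a,e=att(a,y); af,ef=att(af,yf)
pl=np.r_[PAD['L'],.015+.075+.0025]
S=[(g-G*a-.10*a,e),(g-G*a,e),(g-G*a+[0,0,.2],e),(pl-G*af+[0,0,.13],ef),(pl-G*af,ef),(pl-G*af-.09*af,ef)]
for p,r in S: print(p.round(3),r.round(2),robot.solve_ik(p,r))
if len(sys.argv)>1:
    robot.movep(*S[0]); robot.servo_line(S[1][0],v=.08); st('at'); robot.close_gripper(40); st('grip')
    robot.servo_line(S[2][0],v=.15); st('lift'); robot.movep([.42,-.22,.4],S[2][1]) if 0 else None
    robot.movep(*S[3]); st('above'); cap('scene','s3.png')
E
python3 stand.py
```

```text
foot [ 0.501  -0.1168  0.01  ] mouth [ 0.394  -0.1173  0.05  ]
[ 0.222 -0.12   0.196] [3.14 0.85 3.14] None
[ 0.297 -0.12   0.131] [3.14 0.85 3.14] [-0.92746604  0.51439223  2.47621307  2.09355395  0.76713308  1.74506907]
[ 0.297 -0.12   0.331] [3.14 0.85 3.14] None
[ 0.485 -0.136  0.332] [ 3.14 -0.79 -0.17] [-0.55157459  0.25044725  1.85688158  0.76581509  0.38681978  0.56890534]
[ 0.485 -0.136  0.202] [ 3.14 -0.79 -0.17] [-0.55157459  0.48579062  1.95788794  1.75593329  0.26926603 -0.46622251]
[ 0.422 -0.126  0.266] [ 3.14 -0.79 -0.17] [-0.61549852  0.24272625  2.09490381  1.35670074  0.31518222 -0.09862896]
```

```bash
cat > plan.py <<'E'
from h import *
tl=np.arctan(6/92); Z=np.array([0,0,1.])
def steps(g,ua,th,da):
    h=np.array([np.cos(ua),np.sin(ua),0]); u=h*np.cos(tl)-Z*np.sin(tl); up=Z*np.cos(tl)+h*np.sin(tl)
    a,e=att(-up*np.cos(th)-u*np.sin(th),np.cross(u,up))
    d=np.array([np.cos(da),np.sin(da),0]); af,ef=att(d*np.cos(th)-Z*np.sin(th),np.cross(Z,-d))
    # held tool: a=-up cos - u sin ; upright u->Z, up->-d  => a = d cos - Z sin
    g=np.r_[g,.0285]; pl=np.r_[PAD['L'],.015+.075+.0025]
    return [(g-G*a-.09*a,e),(g-G*a,e),(g-G*a+.13*Z,e),(pl-G*af+.13*Z,ef),(pl-G*af,ef),(pl-G*af-.09*af,ef)]
E
python3 - <<'E'
from plan import *
row=np.arctan2(.985,.172); n=0
for g in((.413,-.12),(.45,-.05),(.45,-.15),(.48,-.22)):
  for ua in np.arange(-180,180,30):
    for th in(35,45,55):
      for dn,da in(('across',row-np.pi/2),('along',row)):
        Q=[]
        for p,r in steps(g,np.radians(ua),np.radians(th),da):
            q=robot.solve_ik(p,r)
            if q is None: break
            Q.append(q)
        else:
            n+=1
            if th>=35: print(g,ua,th,dn,'maxstep',np.abs(np.diff(Q,axis=0)).max().round(2),np.round(Q[1],1))
print(n)
E
```

```text
(0.413, -0.12) -150 35 across maxstep 2.9 [-0.9  0.5  2.3  1.2  0.7  2.2]
(0.413, -0.12) -150 35 along maxstep 3.32 [-0.9  0.5  2.3  1.2  0.7  2.2]
(0.413, -0.12) -150 45 across maxstep 1.89 [-1.   0.6  2.3  1.3  0.9  2. ]
(0.413, -0.12) -150 45 along maxstep 3.05 [-1.   0.6  2.3  1.3  0.9  2. ]
(0.413, -0.12) -150 55 across maxstep 1.29 [-1.1  0.7  2.3  1.4  1.   1.8]
(0.413, -0.12) -150 55 along maxstep 2.79 [-1.1  0.7  2.3  1.4  1.   1.8]
(0.413, -0.12) -120 35 across maxstep 2.63 [-0.9  0.6  2.   0.8  1.   2.2]
(0.413, -0.12) -120 35 along maxstep 3.05 [-0.9  0.6  2.   0.8  1.   2.2]
(0.413, -0.12) -120 45 across maxstep 1.73 [-1.   0.6  2.   0.8  1.1  2. ]
(0.413, -0.12) -120 45 along maxstep 2.89 [-1.   0.6  2.   0.8  1.1  2. ]
(0.413, -0.12) -120 55 across maxstep 1.24 [-1.   0.7  2.   0.9  1.3  1.9]
(0.413, -0.12) -120 55 along maxstep 2.74 [-1.   0.7  2.   0.9  1.3  1.9]
(0.413, -0.12) -90 35 across maxstep 2.38 [-0.8  0.6  1.8  0.5  1.2  2. ]
(0.413, -0.12) -90 35 along maxstep 2.79 [-0.8  0.6  1.8  0.5  1.2  2. ]
(0.413, -0.12) -90 45 across maxstep 1.55 [-0.9  0.7  1.8  0
[... 14703 characters left out ...]
ss maxstep 2.4 [-0.4  0.6  1.9 -1.1  0.7  0.5]
(0.48, -0.22) 90 35 along maxstep 1.65 [-0.4  0.6  1.9 -1.1  0.7  0.5]
(0.48, -0.22) 120 55 across maxstep 3.93 [-0.4  0.7  2.1  3.9  0.8  1.3]
(0.48, -0.22) 120 55 along maxstep 3.77 [-0.4  0.7  2.1  3.9  0.8  1.3]
(0.48, -0.22) 150 35 across maxstep 4.19 [-0.7  0.5  2.2  2.6  0.2  2. ]
(0.48, -0.22) 150 35 along maxstep 4.19 [-0.7  0.5  2.2  2.6  0.2  2. ]
(0.48, -0.22) 150 45 across maxstep 1.9 [-0.7  0.6  2.2  2.8  0.5  1.7]
(0.48, -0.22) 150 45 along maxstep 3.06 [-0.7  0.6  2.2  2.8  0.5  1.7]
(0.48, -0.22) 150 55 across maxstep 2.32 [-0.7  0.7  2.3  2.9  0.8  1.6]
(0.48, -0.22) 150 55 along maxstep 2.41 [-0.7  0.7  2.3  2.9  0.8  1.6]
228
```

Plenty is feasible. I'll take mouth towards -y, 45° tilt, and place it across the row. First, re-lay it with a flipped grip.

Run:
```python
from plan import *
f=lambda u:att([0,0,-1],np.cross([0,0,1],np.r_[u,0]))[1]
robot.movep([.46,-.12,.15+G],f((-1,0)))
ln((.46,-.12),.036,.12); robot.close_gripper(40); st('grip'); ln((.46,-.12),.15,.2)
p=(.42,-.088)
robot.movep([*p,.15+G],f((0,-1))); ln(p,.0375,.1); st('down'); robot.ungrasp(); ln(p,.18,.2)
c=cap('wrist','k1.png'); np.savez('v3.npz',**c)
g=(.42,-.06-.075)
row=np.arctan2(.985,.172)
S=steps(g,-np.pi/2,np.pi/4,row-np.pi/2)
robot.movep(*S[0]); cap('scene','k2.png'); robot.servo_line(S[1][0],v=.07); st('at'); cap('scene','k3.png')
a=cv2.imread('pics/k1.png');b=cv2.imread('pics/k3.png');cv2.imwrite('pics/k13.png',cv2.resize(np.hstack([a,b]),(800,300)))
```

```text
grip t 47.0 w 0.768 F [-1.   2.6  9.2] g 41.9
down t 50.4 w 0.767 F [-0.4 -0.2 -2.2] g 45.0
at t 55.3 w 0.997 F [ 0.4 -0.3 -0. ] g 0.0
```

View pics/k13.png

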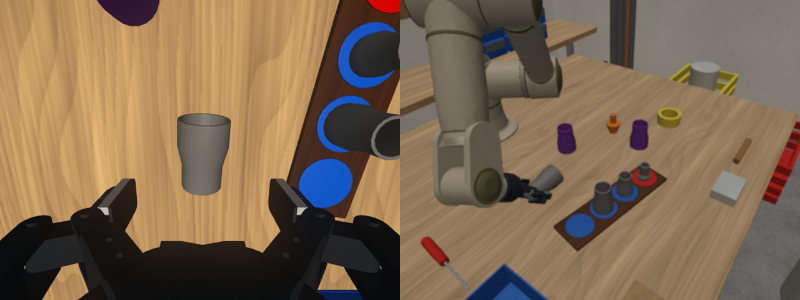

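The gripper straddles the collar at 45°, as planned. Now grip, lift and stand it up.

Run:
```python
from plan import *
row=np.arctan2(.985,.172)
S=steps((.42,-.135),-np.pi/2,np.pi/4,row-np.pi/2)
robot.close_gripper(50); st('grip')
robot.servo_line(S[2][0]+[0,0,.07],v=.15); st('lift')
# turn upright well clear on the near right side, then approach from there
q=S[3][0].copy(); q[0]-=.09; q[1]-=.09; q[2]+=.02
robot.movep(q,S[3][1]); st('turned'); robot.servo_line(S[3][0]+[0,0,.0],v=.15)
c=cap('scene','m1.png'); robot.wait(.1)
robot.servo_line(S[4][0]+[0,0,.02],v=.1); st('low'); cap('scene','m2.png')
a=cv2.imread('pics/m1.png');b=cv2.imread('pics/m2.png');cv2.imwrite('pics/m12.png',np.hstack([a[80:480,100:500],b[80:480,100:500]]))
```

```text
grip t 55.8 w 0.624 F [-1.9 -1.7  4.9] g 51.9
lift t 57.2 w 0.625 F [-0.7 -0.1 -3.1] g 52.6
turned t 59.0 w 0.628 F [-0.1 -0.4 -3. ] g 52.7
low t 61.4 w 0.626 F [ 0.3 -0.5 -1.6] g 52.7
```

View pics/m12.png

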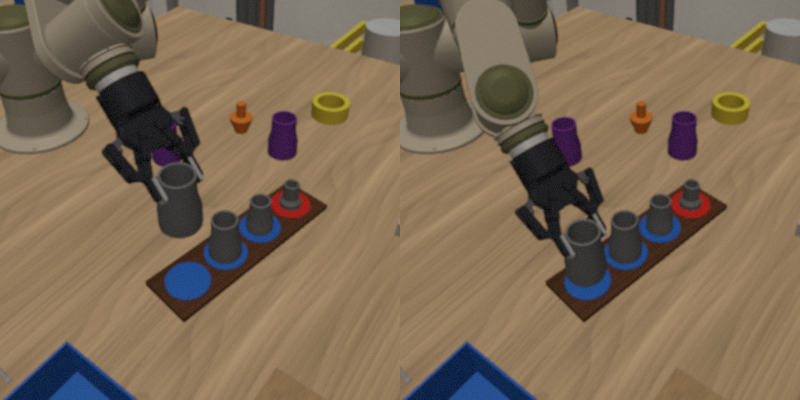

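L is upright in the gripper just above its pad, and clear of M. Now lower it with a contact check, release and measure.

Run:
```python
from plan import *
row=np.arctan2(.985,.172)
S=steps((.42,-.135),-np.pi/2,np.pi/4,row-np.pi/2)
f0=robot.state()['wrist_force'][2]
for dz in(.01,.004,.002,0,-.001,-.002,-.003):
    robot.servo_line(S[4][0]+[0,0,dz],v=.03); f=robot.state()['wrist_force'][2]
    if f-f0>4: break
print(dz,f-f0); robot.ungrasp(); st('open'); robot.servo_line(S[5][0],v=.15)
robot.movep([S[5][0][0],S[5][0][1],.40],[np.pi,0,YAW])
robot.movep([*PAD['L'],.092+.12+G],[np.pi,0,YAW])
c=cap('wrist','n1.png')
for k in('L','M','S'):
    z,r,ri,d=D[k]; q,s=refine(c,PAD[k],[(r,z+.015),(ri,z+.015)],.015); print(k,(q-PAD[k]).round(4),s)
print([ (p[0].round(4),p[1]) for p in pads(c)]); st('t')
cv2.imwrite('pics/n2.png',cv2.resize(np.hstack([cv2.imread('pics/n1.png'),cap('scene')['image'][:,:,::-1]]),(800,300)))
```

```text
-0.001 4.791310655661459
open t 63.4 w 0.996 F [ 0.1 -0.2 -0. ] g 0.0
L [-0.0021  0.0006] 250.74825
M [-0.0004  0.    ] 276.10315
S [-0.0175 -0.0175] 35.340164
[(array([ 0.6237, -0.0117]), np.float32(76.21884)), (array([ 0.608 , -0.0712]), np.float32(334.73447)), (array([ 0.608 , -0.0712]), np.float32(334.74396)), (array([ 0.6085, -0.1376]), np.float32(130.63153)), (array([ 0.5878, -0.1604]), np.float32(166.28))]
t t 66.2 w 1.002 F [1.3 0.8 0.9] g 0.0
```

View pics/n2.png

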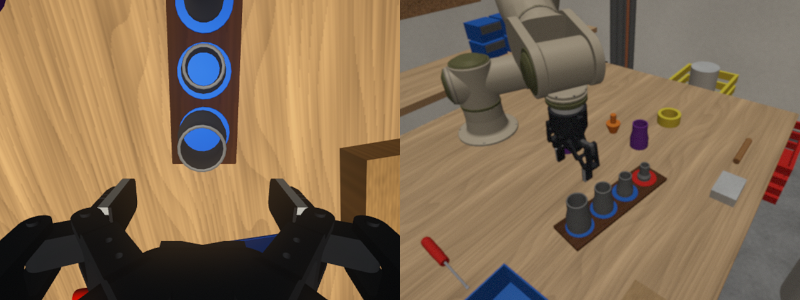

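All four reducers now stand in order, with L about 2 mm off centre, which is fine. Next is the plug.

Run:
```python
from plan import *
Y=YAW-np.pi/2; L=np.array(PAD['L'])+[-.0021,.0006]
robot.movep([.45,.0,.45],[np.pi,0,Y])
go((.4074,.2632),.20,Y); c=cap('wrist')
p,s=refine(c,(.4074,.2632),[(.027,.04)],.006); print('plug',p,s)
ln(p,.062,.12); robot.close_gripper(30); st('grip'); ln(p,.26,.2); st('lift')
c=cap('wrist'); q,s=refine(c,p,[(.027,.04+.198)],.008); print('held off',(q-p).round(4),s)
go((.50,-.02),.30,Y); go(L,.30,Y)
ln(L,.062+.115,.12); c=cap('wrist','p1.png'); cap('scene','p2.png'); st('above')
cv2.imwrite('pics/p12.png',cv2.resize(np.hstack([cv2.imread('pics/p1.png'),cv2.imread('pics/p2.png')]),(800,300)))
```

```text
plug [0.40765 0.2632 ] 198.27573
grip t 70.8 w 0.249 F [-0.4  0.1  2.6] g 29.3
lift t 72.0 w 0.249 F [-0.2 -0.7 -1.6] g 29.4
held off [-0.001  -0.0002] 145.51462
above t 75.1 w 0.248 F [ 0.1  0.7 -1.4] g 29.4
```

View pics/p12.png

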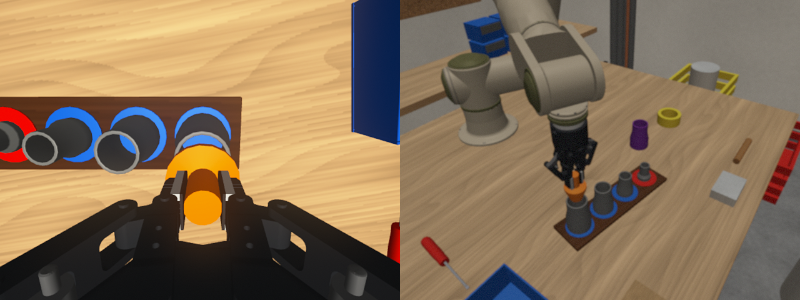

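The plug hangs over L's mouth, well aligned. Lower it gently with a contact stop.

Run:
```python
from plan import *
L=np.array(PAD['L'])+[-.0021,.0006]
ln(L,.062+.092,.06); robot.wait(.2); f0=robot.state()['wrist_force'][2]
for z in(.089,.088,.087,.0865,.086,.0855,.085):
    ln(L,.062+z,.02); robot.wait(.15); f=robot.state()['wrist_force'][2]-f0
    if f>1.2: break
print(z,f); robot.ungrasp(); st('open'); robot.wait(.3); ln(L,.30,.15)
robot.movep([.42,-.05,.45],[np.pi,0,YAW]); 
c=cap('wrist','q1.png'); T=cap('top','q2.png'); s=cap('scene')
for k in('L','M','S','XS'):
    z,r,ri,d=D[k]; cs=[(.027,.125)] if k=='L' else [(r,z+.015),(ri,z+.015)]
    q,sc=refine(c,PAD[k],cs,.01); print(k,(q-PAD[k]).round(4),sc)
st('end')
cv2.imwrite('pics/q12.png',np.hstack([cv2.resize(s['image'][200:400,220:420],(400,400),interpolation=cv2.INTER_CUBIC)[:,:,::-1],cv2.resize(T['image'][100:340,120:520],(400,240))[:,:,::-1].repeat(1,0) if 0 else cv2.copyMakeBorder(cv2.resize(T['image'][100:340,120:520],(400,240))[:,:,::-1],0,160,0,0,cv2.BORDER_CONSTANT)]))
```

```text
0.085 1.3130085626990076
open t 79.4 w 1.001 F [-0.2 -1.  -0.8] g 0.0
L [-0.0032  0.0017] 239.34071
M [-0.001  -0.0001] 253.39558
S [-0.0007 -0.0004] 256.25278
XS [-0.0008 -0.0007] 140.13535
end t 82.3 w 0.996 F [ 0.2 -0.1  0.5] g 0.0
```

View pics/q12.png

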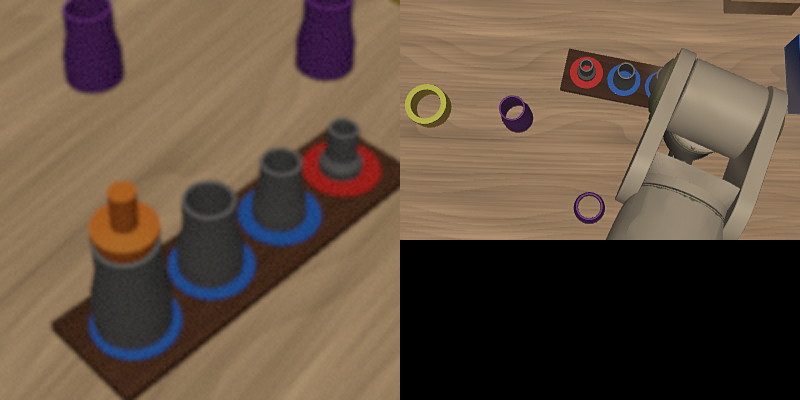

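The plug sits upright in L's mouth, all four reducers stand in order on their pads, and the tape and the purple look-alikes haven't moved. Handing in.

```bash
python3 -c "
from cell import robot
print(robot.finish_job())"
```

```text
the job is handed in; nothing more can be done
None
```

I handed the job in at about 82 s: the four reducers stand in size order on their pads (smallest on red, each within about 2 mm of centre), the plug sits loosely upright in the largest, and the tape roll was not moved; on the way I knocked the largest over while carrying the second largest, and had to pick it up, stand it again and re-place it.

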